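# Counter-hold the tensioner bolt on a shelving carriage

## Task

The driver is already turning the nut of the chain-tensioner bolt, but the bolt just spins round with it. Take the small threadlocker bottle off the carriage channel and stand it upright on the parts tray, out of the way; then reach down into the gap behind the bracket, grip the hidden hexagon bolt head well between the fingers and hold it still so that the nut can run on along the thread. Finish while holding: do not let go of the head, keep the gripper from leaning on the bracket or channel, and leave the grease tin and the other things on the bench where they are.

Things in the scene. Friction and masses are not known exactly. Their poses are not given: they have to be found in the camera images.
- carriage: Steel carriage end, fixed to the bench. Origin on the bench below the bolt's axis, at the bracket leg's inner face; x runs along the gap, y along the bolt to the nut and driver, z up. In mm: bracket leg, an upright plate, x -80 to 80, y 0 to 8, top z 130; channel web facing it, x -150 to 150, y -52 to -58, top z 130; the channel's top flange, a flat ledge at z 130, y -58 to -118.
- gap_mouth (a point): Middle of the gap's mouth between bracket leg and channel web, level with their tops (130 mm over the bench), above the bolt head. The gap is 52 mm wide (carriage y 0 to -52), open above and at both ends, floor 8 mm over the bench. A slide block (50 x 10 x 40 mm, its top 10 mm below the mouth) behind the head takes 10 mm of the gap on the leg's side.
- driver: Cordless driver lying on its side in wooden saddles beyond the leg, fixed, its socket on the nut; its origin and axes are those of the carriage. Motor body 62 mm thick along the bolt's axis (100 mm over the bench), y 62 to 212 mm; grip and battery reach out to x 162 mm at y 127 to 217. All of it is below 135 mm over the bench.
- bolt: M16 bolt, origin at the centre of its hexagon head in the gap, carriage x 0, y -21, z 100 mm. Head 24 mm across flats, 28 over corners, 10 thick (y -16 to -26) on a 22 mm round spacer; 26 mm free to the web. Its y axis is the bolt's axis (the carriage's y). It turns steadily with the nut (drag 0.06 N m); fingers closing across the axis settle on two flats at any angle and stop it.
- nut (a joint): angle of nut and driver socket about the bolt's axis, rad; grows all the time at about 1 rad/s, also when the bolt is held
- bottle: round white plastic threadlocker bottle, origin at the centre of its underside; body 38 mm in diameter up to 51 mm, then tapering to a narrow neck and black cap, 90 mm tall in all, 70 g. Stands on the channel's top ledge beside the gap.
- tray: fixed shallow steel parts tray, origin at the centre of its underside; 260 mm along its x, 170 mm along its y, walls 4 mm thick and 16 mm high, inner floor at z 4 mm. One half (+x of its frame, about x +70) holds the grease tin; the other half is free.
- grease_tin: round aluminium tin standing on the tray, 72 mm in diameter, 55 mm tall, origin at the centre of its underside
- cd_cases: stack of four CD cases, 125 x 142 x 42 mm, origin at the centre of its underside
- spanner: combination spanner lying on the bench, 215 mm long along its x, 9 mm high, origin at the centre of its underside
Not all that is in view belongs to the job. What is meant by the bottle is not green, and is the larger of those in its own colour.

How it is judged:
On the way, in this order (a step that is already met when the one before it is completed fails the run):
1. the bottle stands upright on the tray, let go (x of bottle in the frame of tray between -0.125 and 0.125 m and y of bottle in the frame of tray between -0.08 and 0.08 m and z of bottle in the frame of tray below 0.009 m and angle between bottle's own z axis and vertical below 0.1 rad and linear speed of bottle below 0.02 m/s and contact force between bottle and the fingers below 0.1 N and contact force between bottle and tray above 0.2 N), for 0.2 s.
2. the bolt head is gripped in the gap and no longer turns, while the nut turns on (angular speed of bolt below 0.15 rad/s and contact force between the fingers and bolt above 12 N and distance between the grasp point and bolt below 0.025 m and velocity of joint nut above 0.4 rad/s and contact force between each of the arm, the fingers and carriage below 8 N), for 0.5 s.
At the end, for the whole second after the job is handed in: For the last second: fingers grip the head (over 12 N, TCP within 25 mm of its centre), it turns under 0.15 rad/s, nut over 0.4 rad/s, gripper on bracket or channel under 8 N; bottle released, still, upright within 0.1 rad on the tray floor; tin, CD cases, spanner moved under 30 mm (all of step 1 and all of step 2 and distance of each of grease_tin, cd_cases, spanner from where it was at the start of the episode below 0.03 m); the arm keeps its last pose, push and grip.
It fails at once if the bottle is tipped over (angle between bottle's own z axis and vertical above 0.6 rad).
It fails at once if the grease tin is knocked away (distance of grease_tin from where it was at the start of the episode above 0.03 m).
It fails at once if the stack of CD cases is knocked away (distance of cd_cases from where it was at the start of the episode above 0.03 m).
It fails at once if the spanner is knocked away (distance of spanner from where it was at the start of the episode above 0.03 m).
It also fails if it takes over 48 s, if anything falls off the work surface, if the arm or the gripper's body presses on something with over 40 N, if the wrist force passes 120 N, or if a joint passes its speed limit or range.

## Robot

A 7-joint arm with a two-finger parallel gripper is mounted at the origin on the work surface. World frame = base frame: x ahead of the robot, y to its left, z up, the work surface at z = 0. Lengths are in m, angles in rad, forces in N, time in s.
With the tool pointing down it reaches from about 0.4 to 0.85 m from the base axis. Payload 10.4 kg.
Tool frame: the origin (TCP) lies between the finger pads, 19 mm behind the fingertips; this is the grasp point; z points along the fingers, y is the direction in which the jaws open and shut (so a half turn about z gives the same grasp; the last joint's range is limited). The gripper opens to 87 mm and grips with 3 to 60 N. Pads are 19 mm wide; open, the fingers measure 117 mm over their backs; the gripper's body (75 mm by 190 mm) begins 51 mm behind the grasp point.
Start: joints at [1.136, 0.332, -0.065, 1.46, 0.022, 1.35, -0.088], TCP at [0.25, -0.573, 0.241] pointing down, gripper open.
Joint ranges: [-2.6, 2.6], [-0.5, 2.12], [-1.47, 1.34], [0.16, 2.42], [-1.27, 4.41], [0.06, 2.06], [-2.6, 2.6]. Speed limits (rad/s): [2.22, 2.22, 2.79, 2.79, 3.14, 3.14, 3.14].

## Interface

Orientations are given as a unit quaternion [x, y, z, w].
In Python, from bench import r gives the robot as it stands. The module is installed in compiled form; this text tells all that it offers.
- The arm moves only by the shell command python3 -m jog 'ROWS' [FORCE]. ROWS is JSON, a list of rows, each a list of 5 numbers: the shift along the tool's x, y, z in cm, then the turn about the tool's z in rad, then the closure, from 0 (fully open) to 1 (shut). A call has exactly 10 rows; each row shifts and turns the pose as measured when the row begins, along the tool's axes as they then stand; what a row does not reach is not made up. A row lasts 1/10 s, in which the tool goes at most 50 mm and 8.59 degrees, less where a joint would pass 70% of its speed; a pose out of reach is approached as far as the arm can. A call with a gripper value outside its range is refused whole. The fingers move at their own pace and stop on an object; FORCE is the grip in N (left out, the last holds). Time passes only in rows, so rows that do not move let the fingers close, or fill a call up. It gives the time, the measured TCP pose, the force and the opening at its end, in the units of the state.
- r.read_state(): the state, without advancing time (a new reading comes with each control period).
- r.camera(name): name is "scene" or "top"; returns a dict with "pixels" (420x560x3 uint8, red, green, blue), "fx", "fy", "cx", "cy" (pixels), "k1" (the pictures are not rectified: a ray, as slopes to the right and down, at radius r is drawn at 1 + k1 r^2 times it, then the intrinsics apply), "camera_from_world" (4x4, takes a point from world to camera coordinates). Camera axes: x right, y up, looking along -z (the intrinsics and any distortion apply to the point x, -y, -z); pixel columns grow to the right and rows downward; lengths in m; the calibration is good to about 2 mm. A picture is of the moment at which its call begins. There is no depth.
- r.close_job(): hands the job in, once; it reports no verdict.
The state is a dict: "time": time; "joint_positions": joint angles; "joint_vel": joint speeds; "joint_torque": joint torques, N m; "ee_pos": TCP position; "eef_rot": TCP orientation; "ft_force": force on the tool from outside, world axes, zero at the start; "torque": the same for the moment, N m; "width": finger opening in m.
Only numpy, scipy, OpenCV 4.12 (cv2) and the standard library are available. Lean on these libraries where they do the work, as an engineer would, in place of code of your own. Each camera call takes 0.05 s, during which the arm holds its last target. There are 200 camera calls.

## Working session

There is one attempt and no reset: what is moved stays moved. The work goes in short steps, Python scripts to look and compute and a shell command to move; the robot and the scene stay as the last step left them, time stands still between calls to the robot, and variables do not carry over. Pictures are saved under pics/ and viewed, about 8 in all and at most 12, crops included, and the job is handed in when it is done.

```bash
mkdir -p pics; python3 - <<'E'
from bench import r
import cv2,pickle
d={n:r.camera(n) for n in("scene","top")}
pickle.dump(d,open('c0.pkl','wb'))
for n in d: cv2.imwrite(f'pics/{n}0.png',cv2.resize(d[n]["pixels"][:,:,::-1],(800,600),interpolation=cv2.INTER_CUBIC)); print(n,{k:v for k,v in d[n].items() if k!='pixels'})
print(r.read_state())
E
```

```text
scene {'fx': 412.82960179936265, 'fy': 412.82960179936265, 'cx': 281.91052676301325, 'cy': 206.95760081662357, 'k1': -0.1212841939785744, 'camera_from_world': array([[ 0.5930211 ,  0.80493981,  0.01994697, -0.30326132],
       [-0.43318961,  0.29806436,  0.85059062,  0.21444412],
       [ 0.67872877, -0.51305901,  0.52545001, -1.3106941 ],
       [ 0.        ,  0.        ,  0.        ,  1.        ]])}
top {'fx': 410.4983177608538, 'fy': 410.4983177608538, 'cx': 275.38181730147187, 'cy': 210.75608499002504, 'k1': 0.017058402480473002, 'camera_from_world': array([[-0.01986392, -0.99939728,  0.02846936, -0.1149158 ],
       [ 0.99036236, -0.01576458,  0.13760044, -0.61560767],
       [-0.1370687 ,  0.03092827,  0.99007859, -0.90448944],
       [ 0.        ,  0.        ,  0.        ,  1.        ]])}
{'time': 0.1, 'joint_positions': array([ 1.13638526,  0.33280849, -0.0646647 ,  1.46084766,  0.02162248,
        1.34989025, -0.0885328 ]), 'joint_vel': array([-1.39876902e-03, -3.36733388e-03,  1.92757435e-05, -2.35027037e-03,
        5.93847848e-04,  1.54325544e-03, -4.39486356e-04]), 'joint_torque': array([ 6.46110930e-04, -6.24551797e+01,  2.40874017e-02, -3.90722036e+01,
       -6.14901306e-02,  3.66022624e-02,  7.37413620e-05]), 'ee_pos': array([ 0.25001472, -0.57247199,  0.24053814]), 'eef_rot': array([ 9.78880368e-01,  2.04432944e-01, -1.72108259e-04, -6.05038169e-04]), 'ft_force': array([-0.24774121,  0.69457888,  0.29946143]), 'torque': array([0.04802868, 0.00213808, 0.02753552]), 'width': 0.08693805467514251}
```

View pics/scene0.png

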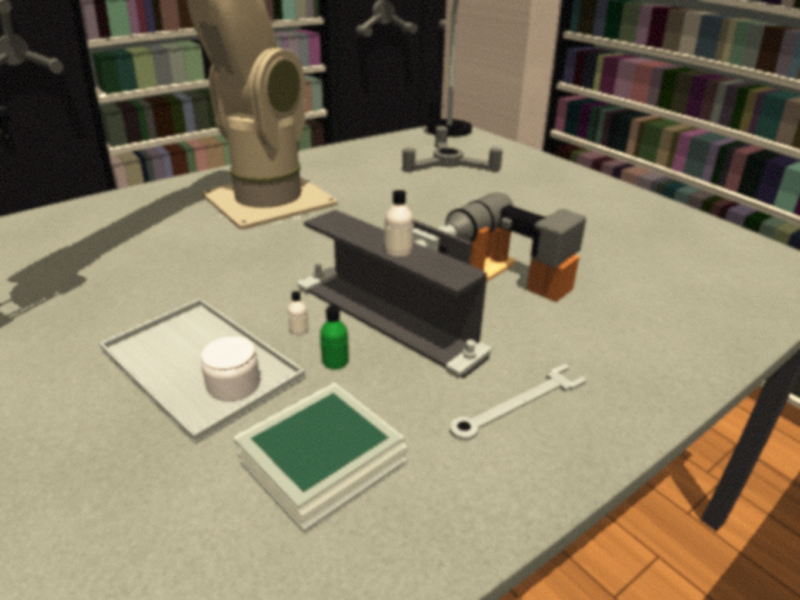

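View pics/top0.png

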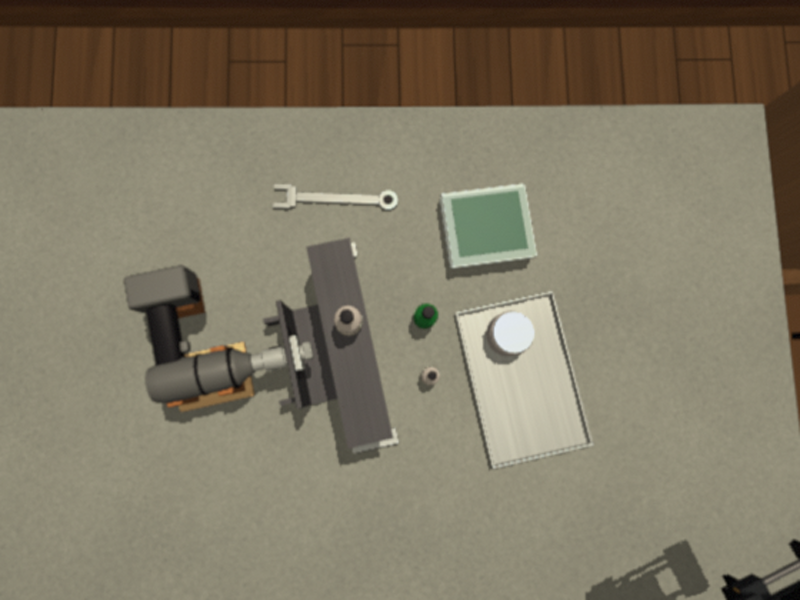

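Bottle candidates: the white bottle on the channel ledge (scene 398,225; top 348,320), a small white bottle on the bench (scene 297,315; top 430,376), and a green one (scene 334,340; top 426,316). The one meant is the large white one on the ledge. I'll confirm it in a crop, which will also give me the corner pixels.

```bash
cat > h.py <<'E'
import numpy as np,pickle,cv2
def ray(c,u,v):
    d=np.array([(u-c['cx'])/c['fx'],(v-c['cy'])/c['fy']]);s=d.copy()
    for _ in range(20): s=d/(1+c['k1']*(s@s))
    R=c['camera_from_world'][:3,:3];t=c['camera_from_world'][:3,3]
    return -R.T@t, R.T@np.array([s[0],-s[1],-1])
def onz(c,u,v,z):
    o,d=ray(c,u,v); return o+d*(z-o[2])/d[2]
def proj(c,P):
    p=c['camera_from_world']@np.r_[P,1]; s=np.array([p[0],-p[1]])/-p[2]
    s=s*(1+c['k1']*(s@s)); return np.array([c['fx']*s[0]+c['cx'],c['fy']*s[1]+c['cy']])
E
python3 - <<'E'
from h import *
d=pickle.load(open('c0.pkl','rb'))
t=d['top']['pixels'][155:330,175:300,::-1]; s=d['scene']['pixels'][125:270,195:355,::-1]
a=cv2.resize(t,None,fx=3.4,fy=3.4,interpolation=cv2.INTER_CUBIC); b=cv2.resize(s,None,fx=2.3,fy=2.3,interpolation=cv2.INTER_CUBIC)
o=np.zeros((600,800,3),np.uint8);o[:a.shape[0],:a.shape[1]]=a;o[:b.shape[0],430:430+b.shape[1]]=b[:,:370]
cv2.imwrite('pics/crop1.png',o)
k=.7
c=d['top']
for n,(u,v),z in [('tray corner',(456,312),.016),('',(553,293),.016),('',(592,442),.016),('',(491,467),.016),('tin top',(514,332),.055),('cap top',(346,317),.22),('fl',(308,247),.13),('fl',(350,239),.13),('fl',(395,440),.13),('fl',(352,450),.13)]:
    print(n,onz(c,u*k,v*k,z).round(4))
E
```

```text
tray corner [ 0.5973 -0.2308  0.016 ]
 [ 0.6268 -0.3954  0.016 ]
 [ 0.3813 -0.4447  0.016 ]
 [ 0.3456 -0.2784  0.016 ]
tin top [ 0.5591 -0.3171  0.055 ]
cap top [ 0.5691 -0.058   0.22  ]
fl [0.6845 0.0018 0.13  ]
fl [ 0.6959 -0.0605  0.13  ]
fl [ 0.4021 -0.1215  0.13  ]
fl [ 0.3897 -0.0604  0.13  ]
```

View pics/crop1.png

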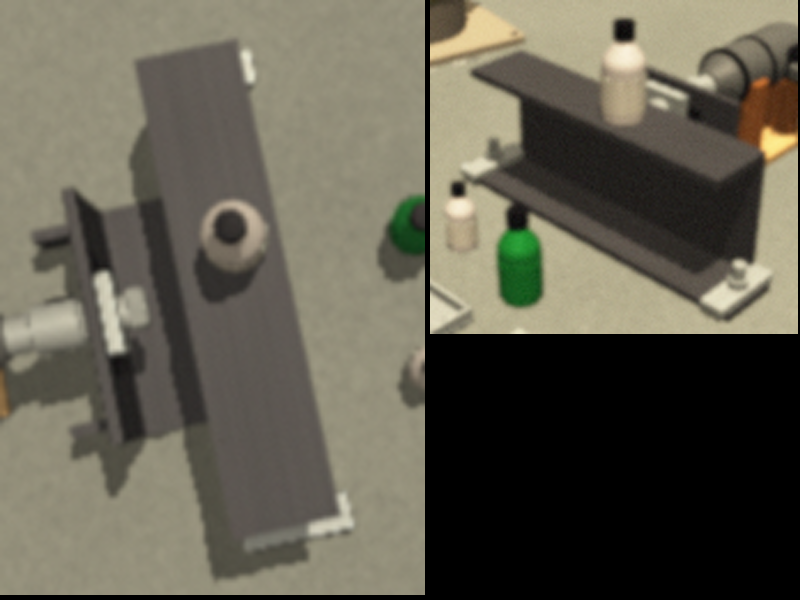

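```bash
python3 - <<'E'
from h import *
from scipy.optimize import least_squares
d=pickle.load(open('c0.pkl','rb'));T,S=d['top'],d['scene']
tp=lambda x,y:(175+x/3.4,155+y/3.4)
sp=lambda x,y:(195+(x-430)/2.3,125+y/2.3)
obs=[(T,(.15,-.052,.13),tp(136,62)),(T,(.15,-.118,.13),tp(239,40)),(T,(-.15,-.052,.13),tp(243,537)),
(T,(.08,.008,.13),tp(64,191)),(T,(.08,0,.13),tp(77,188)),(T,(-.08,.0,.13),tp(122,440)),
(S,(-.15,-.118,.13),sp(472,72)),(S,(.15,-.118,.13),sp(716,180)),(S,(.15,-.052,.13),sp(763,156)),(S,(-.15,-.052,.13),sp(520,55))]
def W(p,q): c,s=np.cos(p[2]),np.sin(p[2]); return np.array([p[0]+c*q[0]-s*q[1],p[1]+s*q[0]+c*q[1],q[2]])
f=lambda p:np.concatenate([proj(c,W(p,q))-np.array(m) for c,q,m in obs])
r=least_squares(f,[.55,.03,.2],loss='soft_l1');p=r.x
print('carriage',p.round(4));print(f(p).reshape(-1,2).round(1).tolist())
for n,q in [('bolt',(0,-.021,.1)),('mouth',(0,-.026,.13))]: print(n,W(p,q).round(4))
# bolt spacer/head check, slide block
print('head proj crop top', [((proj(T,W(p,(x,y,.112)))-[175,155])*3.4).round().tolist() for x,y in [(0,-.016),(0,-.026),(.007,-.026),(-.007,-.026)]])
# bottle: cap top centre in both views, and base centre
for z in (.22,): 
  a=onz(T,*tp(231,226),z);b=onz(S,*sp(624,22),z);print('cap',a.round(4),b.round(4))
def g(X): return np.r_[proj(T,np.r_[X,.22])-tp(231,226),proj(S,np.r_[X,.22])-sp(624,24),proj(T,np.r_[X,.175])-tp(234,236),proj(S,np.r_[X,.155])-sp(623,94)]
b=least_squares(g,[.57,-.06]);print('bottle',b.x.round(4),g(b.x).round(1))
k=.7
tc=[onz(T,u*k,v*k,.016)[:2] for u,v in [(456,312),(553,293),(592,442),(491,467)]]
ct=np.mean(tc,0);ax=(tc[0]+tc[1]-tc[2]-tc[3])/2;print('tray',ct.round(4),'x',ax.round(3),np.linalg.norm(ax), np.arctan2(ax[1],ax[0]))
fa=ax/np.linalg.norm(ax);print('free',(ct-.065*fa).round(4))
from bench import r as R
from scipy.spatial.transform import Rotation as Ro
M=Ro.from_quat(R.read_state()['eef_rot']).as_matrix();print(M.round(3))
E
```

```text
carriage [0.5289 0.0244 0.2041]
[[-0.4, -1.2], [-0.2, -1.2], [-1.8, 0.7], [-0.7, -1.0], [-0.7, -1.0], [1.5, 0.8], [-3.0, -0.6], [-0.8, 1.6], [0.0, -1.1], [-1.6, -1.9]]
bolt [0.5331 0.0038 0.1   ]
mouth [ 0.5341 -0.001   0.13  ]
head proj crop top [[130.0, 308.0], [146.0, 304.0], [144.0, 293.0], [148.0, 315.0]]
cap [ 0.5699 -0.0594  0.22  ] [ 0.5722 -0.0563  0.22  ]
bottle [ 0.5711 -0.0578] [-0.9 -0.6 -1.  -0.9 -0.6 -1.  -1.1 -0.4]
tray [ 0.4878 -0.3373] x [0.249 0.048] 0.25328662279013775 0.19249545305156496
free [ 0.424  -0.3497]
[[ 0.916  0.4   -0.001]
 [ 0.4   -0.916  0.001]
 [-0.    -0.001 -1.   ]]
```

Confirmed in the crop: the large white bottle stands on the ledge (crop 231,226 and 624,75), and it is bigger than the white one on the bench. The hex head is visible in the gap at crop (135,308), where the fit puts it. I'll use one tool yaw throughout, with the jaws along carriage x, so first I rise and turn.

```bash
python3 -m jog '[[0,0,-0.5,-0.137,0],[0,0,-0.5,-0.137,0],[0,0,-0.5,-0.137,0],[0,0,-0.5,-0.137,0],[0,0,-0.5,-0.137,0],[0,0,-0.5,-0.137,0],[0,0,-0.5,-0.137,0],[0,0,-0.5,-0.137,0],[0,0,-0.5,-0.137,0],[0,0,-0.5,-0.137,0]]' 25
cat >> h.py <<'E'
def go(x,y,z,yaw=.2041):
    from bench import r
    from scipy.spatial.transform import Rotation as Ro
    s=r.read_state();M=Ro.from_quat(s['eef_rot']).as_matrix()
    a=np.arctan2(M[1,1],M[0,1]); print('t',s['time'],'pos',s['ee_pos'].round(4),'tilt z',M[:,2].round(3),'w',round(s['width'],4),'F',s['ft_force'].round(1))
    print('shift cm',(M.T@(np.array([x,y,z])-s['ee_pos'])*100).round(2),'turn',round(-(yaw-a),3),'j',s['joint_positions'].round(2))
E
python3 -c "
from h import *
go(.571,-.058,.28)"
```

```text
time: 1.1
ee_pos: [0.249, -0.5704, 0.2863]
eef_rot: [0.608, 0.794, 0.003, -0.006]
ft_force: [-0.2, -0.4, 0.3]
width: 0.0872
t 1.1 pos [ 0.249  -0.5704  0.2863] tilt z [-0.006  0.011 -1.   ] w 0.0872 F [-0.2 -0.4  0.3]
shift cm [41.04 44.46  1.02] turn 0.06 j [ 1.28  0.33 -0.25  1.38  0.08  1.46  1.29]
```

```bash
python3 -m jog '[[2.5,2.7,0,0.06,0],[2.5,2.7,0,0,0],[2.5,2.7,0,0,0],[2.5,2.7,0,0,0],[2.5,2.7,0,0,0],[2.5,2.7,0,0,0],[2.5,2.7,0,0,0],[2.5,2.7,0,0,0],[2.5,2.7,0,0,0],[0,0,0,0,0]]'
python3 -c "
from h import *
go(.571,-.058,.28)"
```

```text
time: 2.1
ee_pos: [0.442, -0.2875, 0.2846]
eef_rot: [0.63, 0.777, 0.003, -0.009]
ft_force: [-0.1, -0.1, 0.2]
width: 0.0868
t 2.1 pos [ 0.442  -0.2875  0.2846] tilt z [-0.01   0.015 -1.   ] w 0.0868 F [-0.1 -0.1  0.2]
shift cm [19.77 17.38  0.67] turn 0.005 j [ 0.93  0.14 -0.48  1.62  0.06  1.42  0.66]
```

```bash
python3 -m jog '[[2.3,2,0,0,0],[2.3,2,0,0,0],[2.3,2,0,0,0],[2.3,2,0,0,0],[2.3,2,0,0,0],[2.3,2,0,0,0],[2.3,2,0,0,0],[2.3,2,0,0,0],[1.2,1,0,0,0],[0,0,0,0,0]]'
python3 - <<'E'
from h import *
go(.571,-.058,.23)
from bench import r
c=r.camera('top');s=r.camera('scene')
a=cv2.resize(c['pixels'][130:350,170:320,::-1],None,fx=2.6,fy=2.6,interpolation=cv2.INTER_CUBIC)
b=cv2.resize(s['pixels'][70:270,190:350,::-1],None,fx=2.5,fy=2.5,interpolation=cv2.INTER_CUBIC)
o=np.zeros((572,792,3),np.uint8);o[:572,:390]=a[:572,:390];o[:500,390:790]=b[:500,:400];cv2.imwrite('pics/near1.png',o)
E
```

```text
time: 3.1
ee_pos: [0.5695, -0.057, 0.2826]
eef_rot: [0.632, 0.775, 0.001, -0.011]
ft_force: [-0.9, -1.1, 0.2]
width: 0.0871
t 3.1 pos [ 0.5695 -0.057   0.2826] tilt z [-0.017  0.016 -1.   ] w 0.0871 F [-0.9 -1.1  0.2]
shift cm [-0.23  0.2   5.25] turn -0.001 j [ 0.57  0.27 -0.65  1.5   0.15  1.44  0.11]
```

View pics/near1.png

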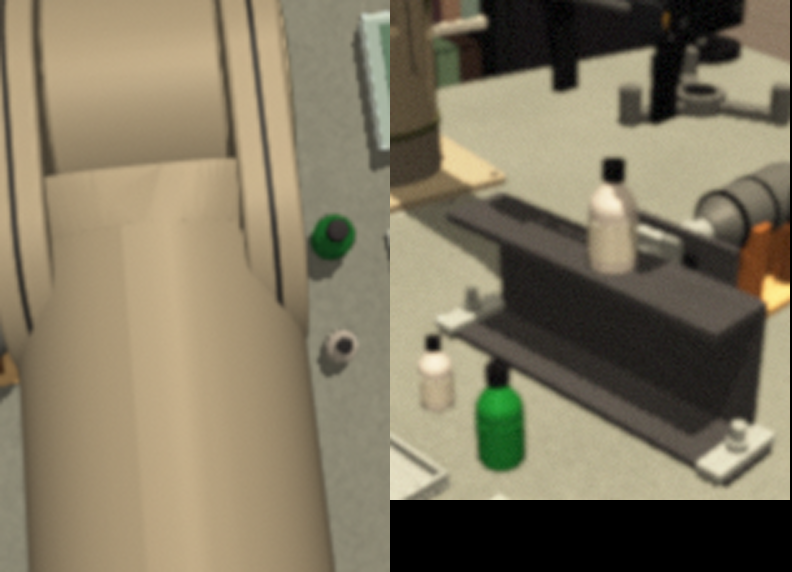

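View: the fingers (near1 565,75 and 668,100) straddle the bottle cap (613,165) from above, as planned. The top camera is blocked by the arm. Descending now.

```bash
python3 -m jog '[[0,0,1,0,0],[0,0,1,0,0],[0,0,1,0,0],[0,0,1,0,0],[0,0,1,0,0],[0,0,1,0,0],[0,0,1,0,0],[0,0,0.5,0,0],[0,0,0,0,0],[0,0,0,0,0]]'
python3 -c "
from h import *
go(.571,-.058,.175)"
```

```text
time: 4.2
ee_pos: [0.565, -0.0643, 0.1992]
eef_rot: [0.636, 0.772, -0.002, -0.012]
ft_force: [0.2, 1.4, 0.0]
width: 0.0867
t 4.2 pos [ 0.565  -0.0643  0.1992] tilt z [-0.02   0.013 -1.   ] w 0.0867 F [0.2 1.4 0. ]
shift cm [0.47 0.75 2.42] turn -0.011 j [ 0.57  0.32 -0.64  1.63  0.18  1.28  0.09]
```

```bash
python3 -m jog '[[0.2,0.2,0.4,0,0],[0.1,0.2,0.4,0,0],[0.1,0.1,0.4,0,0],[0.1,0.1,0.4,0,0],[0.1,0.1,0.4,0,0],[0,0.1,0.3,0,0],[0,0,0,0,0],[0,0,0,0,0],[0,0,0,0,0],[0,0,0,0,0]]'
python3 -c "
from h import *
go(.571,-.058,.175)"
```

```text
time: 5.2
ee_pos: [0.5727, -0.0556, 0.1754]
eef_rot: [0.635, 0.772, -0.001, -0.011]
ft_force: [-0.4, 0.1, 0.5]
width: 0.087
t 5.2 pos [ 0.5727 -0.0556  0.1754] tilt z [-0.018  0.012 -1.   ] w 0.087 F [-0.4  0.1  0.5]
shift cm [-0.2  -0.21  0.04] turn -0.011 j [ 0.55  0.35 -0.64  1.64  0.2   1.24  0.06]
```

```bash
python3 -m jog '[[-0.2,-0.2,0,0,0],[0,0,0,0,0.5],[0,0,0,0,1],[0,0,0,0,1],[0,0,0,0,1],[0,0,0,0,1],[0,0,0,0,1],[0,0,0,0,1],[0,0,0,0,1],[0,0,0,0,1]]' 20
python3 -c "
from h import *
go(.571,-.058,.24)"
```

```text
time: 6.2
ee_pos: [0.5711, -0.0584, 0.1758]
eef_rot: [0.636, 0.772, -0.001, -0.011]
ft_force: [0.3, 0.1, 0.3]
width: 0.0375
t 6.2 pos [ 0.5711 -0.0584  0.1758] tilt z [-0.017  0.012 -1.   ] w 0.0375 F [0.3 0.1 0.3]
shift cm [ 0.14 -0.09 -6.42] turn -0.011 j [ 0.55  0.35 -0.64  1.64  0.2   1.24  0.07]
```

Gripped: the opening is 37.5 mm against a 38 mm body. Lifting now.

```bash
python3 -m jog '[[0,0,-0.5,0,1],[0,0,-1,0,1],[0,0,-1,0,1],[0,0,-1,0,1],[0,0,-1,0,1],[0,0,-1,0,1],[0,0,-0.5,0,1],[0,0,0,0,1],[0,0,0,0,1],[0,0,0,0,1]]' 20
python3 -c "
from h import *
go(.424,-.350,.24)"
```

```text
time: 7.2
ee_pos: [0.5725, -0.0591, 0.2423]
eef_rot: [0.636, 0.772, -0.0, -0.01]
ft_force: [-1.0, -0.0, -0.2]
width: 0.0374
t 7.2 pos [ 0.5725 -0.0591  0.2423] tilt z [-0.016  0.012 -1.   ] w 0.0374 F [-1.  -0.  -0.2]
shift cm [-25.7  -20.15   0.12] turn -0.011 j [ 0.56  0.3  -0.65  1.55  0.17  1.37  0.09]
```

```bash
python3 -m jog '[[-0.8,-0.7,0,0,1],[-1.8,-1.4,0,0,1],[-1.8,-1.4,0,0,1],[-1.8,-1.4,0,0,1],[-1.8,-1.4,0,0,1],[-1.8,-1.4,0,0,1],[-1.8,-1.4,0,0,1],[-1.8,-1.4,0,0,1],[-1.8,-1.4,0,0,1],[-1,-0.8,0,0,1]]' 20
python3 -c "
from h import *
go(.424,-.350,.24)"
```

```text
time: 8.2
ee_pos: [0.4695, -0.2528, 0.2374]
eef_rot: [0.635, 0.772, -0.002, -0.013]
ft_force: [0.1, 0.7, -1.1]
width: 0.0374
t 8.2 pos [ 0.4695 -0.2528  0.2374] tilt z [-0.023  0.014 -1.   ] w 0.0374 F [ 0.1  0.7 -1.1]
shift cm [-8.66 -6.34 -0.29] turn -0.011 j [ 0.88  0.19 -0.53  1.66  0.09  1.34  0.53]
```

```bash
python3 -m jog '[[-1.3,-1,0,0,1],[-1.3,-1,0,0,1],[-1.3,-1,0,0,1],[-1.3,-1,0,0,1],[-1.3,-1,0,0,1],[-1.3,-0.8,0,0,1],[-0.8,-0.5,0,0,1],[0,0,0,0,1],[0,0,0,0,1],[0,0,0,0,1]]' 20
python3 - <<'E'
from h import *
go(.424,-.350,.085)
from bench import r
s=r.camera('scene');c=r.camera('top')
a=cv2.resize(s['pixels'][100:330,40:320,::-1],None,fx=2.,fy=2.,interpolation=cv2.INTER_CUBIC)
cv2.imwrite('pics/tray1.png',a)
E
```

```text
time: 9.2
ee_pos: [0.4195, -0.354, 0.2351]
eef_rot: [0.636, 0.772, -0.001, -0.015]
ft_force: [-0.5, 0.7, 0.0]
width: 0.0371
t 9.2 pos [ 0.4195 -0.354   0.2351] tilt z [-0.025  0.017 -1.   ] w 0.0371 F [-0.5  0.7  0. ]
shift cm [-1.0e-02  8.4e-01  1.5e+01] turn -0.012 j [ 1.    0.22 -0.45  1.63  0.1   1.34  0.73]
```

View pics/tray1.png

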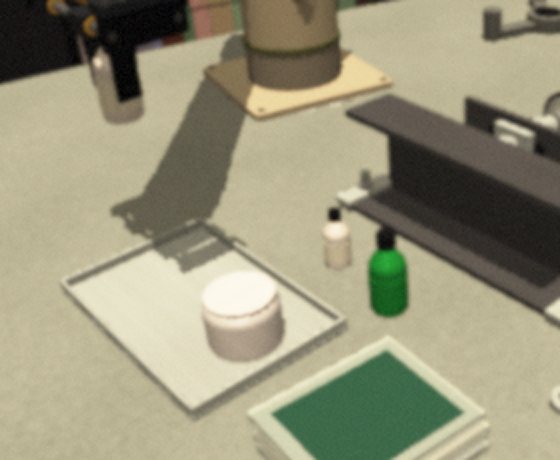

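The bottle hangs upright in the fingers at (120,85), on course for the free tray half at (160,270). The tin at (243,315) is well clear.

```bash
python3 -m jog '[[0,0.2,1,0,1],[0,0.2,1.5,0,1],[0,0.2,1.5,0,1],[0,0.2,1.5,0,1],[0,0,1.5,0,1],[0,0,1.5,0,1],[0,0,1.5,0,1],[0,0,1.5,0,1],[0,0,1,0,1],[0,0,0,0,1]]' 20
python3 -c "
from h import *
go(.424,-.350,.053)"
```

```text
time: 10.3
ee_pos: [0.4244, -0.344, 0.0947]
eef_rot: [0.634, 0.774, -0.001, -0.018]
ft_force: [-0.5, 0.1, -0.5]
width: 0.0376
t 10.3 pos [ 0.4244 -0.344   0.0947] tilt z [-0.029  0.023 -0.999] w 0.0376 F [-0.5  0.1 -0.5]
shift cm [-0.69 -0.05  4.16] turn -0.005 j [ 0.97  0.35 -0.44  1.79  0.16  1.08  0.67]
```

```bash
python3 -m jog '[[-0.2,0,0.7,0,1],[-0.2,0,0.7,0,1],[-0.1,0,0.7,0,1],[-0.1,0,0.7,0,1],[0,0,0.5,0,1],[0,0,0.4,0,1],[0,0,0.3,0,1],[0,0,0,0,1],[0,0,0,0,1],[0,0,0,0,1]]' 20
python3 -c "
from h import *
go(.424,-.350,.0495)"
```

```text
time: 11.3
ee_pos: [0.4255, -0.35, 0.0524]
eef_rot: [0.634, 0.774, -0.0, -0.017]
ft_force: [0.1, -0.3, -0.4]
width: 0.0372
t 11.3 pos [ 0.4255 -0.35    0.0524] tilt z [-0.027  0.021 -0.999] w 0.0372 F [ 0.1 -0.3 -0.4]
shift cm [ 0.02 -0.14  0.29] turn -0.005 j [ 0.96  0.42 -0.43  1.81  0.2   1.    0.66]
```

```bash
python3 -m jog '[[0,0,0.1,0,1],[0,0,0.1,0,1],[0,0,0.1,0,1],[0,0,0,0,1],[0,0,0,0,1],[0,0,0,0,1],[0,0,0,0,1],[0,0,0,0,1],[0,0,0,0,1],[0,0,0,0,1]]' 20
python3 -c "
from h import *
go(.424,-.350,.0495)"
```

```text
time: 12.3
ee_pos: [0.4258, -0.3502, 0.0499]
eef_rot: [0.634, 0.774, -0.0, -0.017]
ft_force: [-0.6, -0.6, -0.2]
width: 0.0377
t 12.3 pos [ 0.4258 -0.3502  0.0499] tilt z [-0.026  0.02  -0.999] w 0.0377 F [-0.6 -0.6 -0.2]
shift cm [ 0.06 -0.17  0.05] turn -0.005 j [ 0.96  0.42 -0.42  1.81  0.2   0.99  0.65]
```

```bash
python3 -m jog '[[0,0,0.1,0,1],[0,0,0.1,0,1],[0,0,0,0,1],[0,0,0,0,1],[0,0,0,0,0.8],[0,0,0,0,0.7],[0,0,0,0,0.5],[0,0,0,0,0.2],[0,0,0,0,0],[0,0,0,0,0]]' 20
python3 -c "
from h import *
go(.424,-.350,.15)"
```

```text
time: 13.3
ee_pos: [0.426, -0.3505, 0.0497]
eef_rot: [0.634, 0.773, -0.001, -0.016]
ft_force: [-1.0, 1.1, 0.1]
width: 0.0597
t 13.3 pos [ 0.426  -0.3505  0.0497] tilt z [-0.026  0.019 -0.999] w 0.0597 F [-1.   1.1  0.1]
shift cm [  0.33  -0.41 -10.02] turn -0.006 j [ 0.96  0.42 -0.42  1.81  0.2   0.99  0.65]
```

```bash
python3 -m jog '[[0,0,0,0,0],[0,0,0,0,0],[0,0,0,0,0],[0,0,-0.5,0,0],[0,0,-1,0,0],[0,0,-1.5,0,0],[0,0,-1.5,0,0],[0,0,-1.5,0,0],[0,0,-2,0,0],[0,0,-2,0,0]]' 20
python3 - <<'E'
from h import *
go(.534,-.0005,.24)
from bench import r
s=r.camera('scene')
a=cv2.resize(s['pixels'][130:320,50:250,::-1],None,fx=2.5,fy=2.5,interpolation=cv2.INTER_CUBIC)
cv2.imwrite('pics/tray2.png',a)
E
```

```text
time: 14.3
ee_pos: [0.4285, -0.3519, 0.1574]
eef_rot: [0.633, 0.774, -0.001, -0.017]
ft_force: [-0.3, -0.1, 1.0]
width: 0.0868
t 14.3 pos [ 0.4285 -0.3519  0.1574] tilt z [-0.027  0.02  -0.999] w 0.0868 F [-0.3 -0.1  1. ]
shift cm [32.57 17.11 -7.83] turn -0.005 j [ 0.99  0.3  -0.45  1.71  0.13  1.2   0.7 ]
```

View pics/tray2.png

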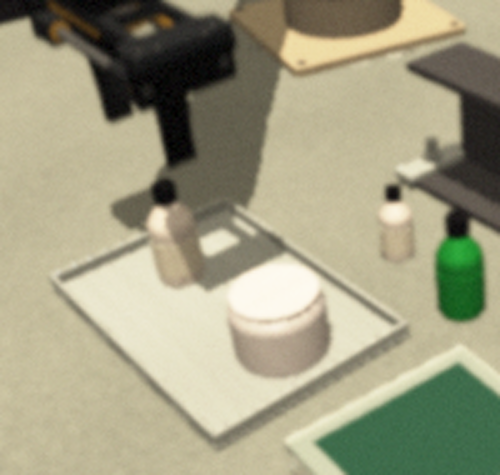

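```bash
python3 - <<'E'
from h import *
d=pickle.load(open('c0.pkl','rb'));S=d['scene']
for X in [(.426,-.3505,.094),(.426,-.3505,.004)]: print(((proj(S,X)-[50,130])*2.5).round())
E
```

```text
[158. 186.]
[179. 278.]
```

The bottle stands upright on the tray: cap at (163,185) and base at (185,278), against a projected upright bottle at (158,186)/(179,278). Moving to above the gap.

```bash
python3 -m jog '[[0.5,0.3,-1.5,0,0],[2,1,-1.5,0,0],[2.2,1.2,-1.5,0,0],[2.2,1.2,-1.5,0,0],[2.2,1.2,-1,0,0],[2.2,1.2,-1,0,0],[2.2,1.2,0,0,0],[2.2,1.2,0,0,0],[2.2,1.2,0,0,0],[2.2,1.2,0,0,0]]' 20
python3 -c "
from h import *
go(.534,-.0005,.24)"
```

```text
time: 15.35
ee_pos: [0.5019, -0.1309, 0.2615]
eef_rot: [0.636, 0.772, -0.001, -0.005]
ft_force: [-0.2, 0.2, -0.5]
width: 0.0872
t 15.35 pos [ 0.5019 -0.1309  0.2615] tilt z [-0.009  0.006 -1.   ] w 0.0872 F [-0.2  0.2 -0.5]
shift cm [12.17  5.68  2.2 ] turn -0.011 j [ 0.74  0.14 -0.62  1.67  0.08  1.36  0.3 ]
```

```bash
python3 -m jog '[[1.7,0.8,0,-0.011,0],[1.7,0.8,0,0,0],[1.7,0.8,0.3,0,0],[1.7,0.8,0.3,0,0],[1.7,0.8,0.5,0,0],[1.5,0.7,0.5,0,0],[1,0.5,0.3,0,0],[0.4,0.2,0.3,0,0],[0,0,0,0,0],[0,0,0,0,0]]' 20
python3 -c "
from h import *
go(.534,-.0005,.20)"
```

```text
time: 16.35
ee_pos: [0.5331, 0.0001, 0.2465]
eef_rot: [0.628, 0.778, 0.0, -0.002]
ft_force: [-0.5, -0.3, 0.3]
width: 0.087
t 16.35 pos [5.331e-01 1.000e-04 2.465e-01] tilt z [-0.002  0.002 -1.   ] w 0.087 F [-0.5 -0.3  0.3]
shift cm [-0.09  0.09  4.65] turn 0.009 j [ 0.56  0.19 -0.72  1.66  0.13  1.33  0.03]
```

```bash
python3 -m jog '[[0,0.1,0.8,0,0],[0,0,0.8,0,0],[0,0,0.8,0,0],[0,0,0.8,0,0],[0,0,0.8,0,0],[0,0,0.8,0,0],[0,0,0.8,0,0],[0,0,0.7,0,0],[0,0,0,0,0],[0,0,0,0,0]]' 20
python3 - <<'E'
from h import *
go(.5342,-.001,.155)
from bench import r
s=r.camera('scene');t=r.camera('top')
a=cv2.resize(s['pixels'][100:260,190:370,::-1],None,fx=3,fy=3,interpolation=cv2.INTER_CUBIC)
cv2.imwrite('pics/gap1.png',a)
E
```

```text
time: 17.35
ee_pos: [0.5332, -0.0024, 0.1769]
eef_rot: [0.629, 0.777, -0.001, -0.002]
ft_force: [-0.0, -0.3, 0.8]
width: 0.0868
t 17.35 pos [ 0.5332 -0.0024  0.1769] tilt z [-0.004  0.001 -1.   ] w 0.0868 F [-0.  -0.3  0.8]
shift cm [0.11 0.13 2.19] turn 0.005 j [ 0.54  0.25 -0.71  1.75  0.17  1.2  -0.01]
```

View pics/gap1.png

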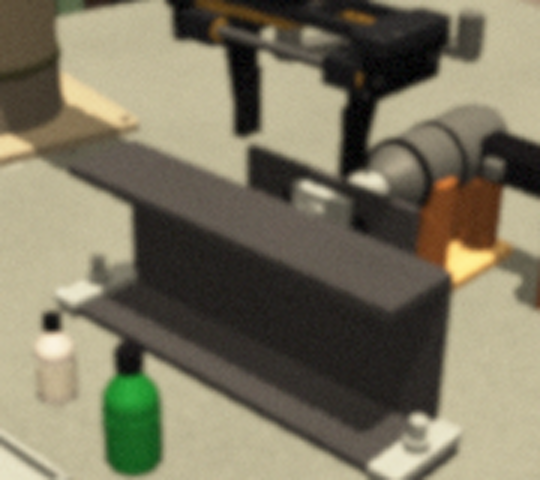

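```bash
python3 - <<'E'
from h import *
S=pickle.load(open('c0.pkl','rb'))['scene']
P=lambda X:((proj(S,X)-[190,100])*3).round()
e=np.array([.979,.203,0]);n=np.array([-.203,.979,0])
c=np.array([.5332,-.0024,.158])
for s in (1,-1):
  for q in (.0435,.0585):
    for m in (-.0095,.0095): print(s,q,m,P(c+s*q*e+m*n))
o=np.array([.5289,.0244,.13])
print('leg',P(o+.08*e),P(o-.08*e),'block top',[P(o+a*e+b*n-[0,0,.01]) for a in(-.025,.025) for b in (0,-.01)])
print('head near flat top',P(o-.026*n+[0,0,-.016]))
E
```

```text
1 0.0435 -0.0095 [335. 176.]
1 0.0435 0.0095 [353. 168.]
1 0.0585 -0.0095 [353. 183.]
1 0.0585 0.0095 [370. 174.]
-1 0.0435 -0.0095 [241. 140.]
-1 0.0435 0.0095 [259. 132.]
-1 0.0585 -0.0095 [226. 134.]
-1 0.0585 0.0095 [244. 127.]
leg [409. 213.] [240. 147.] block top [array([294., 181.]), array([285., 185.]), array([347., 202.]), array([338., 206.])]
head near flat top [297. 210.]
```

View: the finger tips (245,135 and 355,175) line up with the gap beside the block (322,195), in agreement with the projection within about 3 mm. Lowering on into the gap with a small bias.

```bash
python3 -m jog '[[0.1,0,0.4,0,0],[0.1,0.1,0.4,0,0],[0.1,0,0.4,0,0],[0,0,0.4,0,0],[0,0,0.4,0,0],[0,0,0.4,0,0],[0,0,0.4,0,0],[0,0,0.4,0,0],[0,0,0,0,0],[0,0,0,0,0]]' 20
python3 -c "
from h import *
go(.5338,.0009,.102)"
```

```text
time: 18.45
ee_pos: [0.5339, 0.0011, 0.1427]
eef_rot: [0.629, 0.777, -0.0, -0.002]
ft_force: [0.1, 0.0, 0.1]
width: 0.0868
t 18.45 pos [0.5339 0.0011 0.1427] tilt z [-0.003  0.001 -1.   ] w 0.0868 F [0.1 0.  0.1]
shift cm [-0.03 -0.    4.07] turn 0.005 j [ 0.53  0.29 -0.7   1.79  0.2   1.14 -0.03]
```

```bash
python3 -m jog '[[0,0,0.5,0,0],[0,0,0.5,0,0],[0,0,0.5,0,0],[0,0,0.5,0,0],[0,0,0.5,0,0],[0,0,0.5,0,0],[0,0,0.4,0,0],[0,0,0.2,0,0],[0,0,0,0,0],[0,0,0,0,0]]' 20
python3 -c "
from h import *
go(.5338,.0009,.102)"
```

```text
time: 19.45
ee_pos: [0.5338, 0.0012, 0.1034]
eef_rot: [0.63, 0.777, -0.0, -0.002]
ft_force: [0.4, 0.4, 0.4]
width: 0.0872
t 19.45 pos [0.5338 0.0012 0.1034] tilt z [-0.003  0.001 -1.   ] w 0.0872 F [0.4 0.4 0.4]
shift cm [-0.03 -0.    0.14] turn 0.005 j [ 0.51  0.34 -0.69  1.83  0.24  1.06 -0.06]
```

```bash
python3 -m jog '[[0,0,0.1,0,0.2],[0,0,0,0,0.4],[0,0,0,0,0.6],[0,0,0,0,0.7],[0,0,0,0,0.8],[0,0,0,0,0.9],[0,0,0,0,1],[0,0,0,0,1],[0,0,0,0,1],[0,0,0,0,1]]' 30
python3 -c "
from h import *
from bench import r
go(.5338,.0009,.102);print(r.read_state()['torque'])"
```

```text
time: 20.45
ee_pos: [0.5344, 0.0011, 0.1031]
eef_rot: [0.63, 0.777, 0.0, -0.001]
ft_force: [0.4, -0.9, -0.6]
width: 0.0234
t 20.45 pos [0.5344 0.0011 0.1031] tilt z [-0.001  0.001 -1.   ] w 0.0234 F [ 0.4 -0.9 -0.6]
shift cm [-0.01 -0.06  0.11] turn 0.005 j [ 0.51  0.34 -0.69  1.83  0.24  1.06 -0.06]
[ 0.00303255 -0.11636361 -0.04244819]
```

The opening is 23.4 mm, the across-flats width (the bottle also read 0.5 mm small). Holding on to check that it stays steady.

```bash
python3 -m jog '[[0,0,0,0,1],[0,0,0,0,1],[0,0,0,0,1],[0,0,0,0,1],[0,0,0,0,1],[0,0,0,0,1],[0,0,0,0,1],[0,0,0,0,1],[0,0,0,0,1],[0,0,0,0,1]]' 35
python3 - <<'E'
from h import *
from bench import r
W=[]
for i in range(10):
    s=r.camera('scene'); q=r.read_state(); W.append((round(q['width']*1e3,1),q['ft_force'].round(1).tolist(),q['torque'].round(2).tolist()))
print(*W,sep='\n'); go(.5338,.0009,.102)
a=s['pixels'][:,:,::-1]
o=np.vstack([cv2.resize(a[140:300,60:260],(600,300),interpolation=cv2.INTER_CUBIC)[:, :],cv2.resize(a[100:240,190:390],(600,300),interpolation=cv2.INTER_CUBIC)])
cv2.imwrite('pics/end.png',o)
E
```

```text
time: 21.45
ee_pos: [0.5344, 0.0011, 0.1031]
eef_rot: [0.63, 0.777, 0.0, -0.001]
ft_force: [0.1, 0.3, -0.7]
width: 0.0235
(22.9, [0.4, -0.0, 0.1], [-0.0, -0.17, -0.03])
(23.5, [0.3, 0.2, -0.2], [-0.01, -0.16, 0.02])
(23.3, [0.8, 0.4, -0.4], [0.06, -0.18, 0.01])
(23.3, [0.1, 0.5, -0.5], [-0.02, -0.1, -0.04])
(23.2, [0.2, -0.2, -0.7], [-0.02, -0.16, -0.05])
(23.0, [0.8, -0.4, -0.3], [-0.06, -0.12, -0.03])
(23.6, [0.7, 1.0, -0.5], [-0.0, -0.13, 0.04])
(23.6, [0.9, 0.3, -1.1], [0.06, -0.12, -0.03])
(23.5, [-0.4, 0.8, 0.0], [-0.03, -0.15, 0.0])
(23.1, [0.8, 0.1, -0.8], [-0.01, -0.19, 0.0])
t 21.95 pos [0.5344 0.0011 0.1031] tilt z [-0.001  0.001 -1.   ] w 0.0231 F [ 0.8  0.1 -0.8]
shift cm [-0.01 -0.06  0.11] turn 0.005 j [ 0.51  0.34 -0.69  1.83  0.24  1.06 -0.06]
```

View pics/end.png

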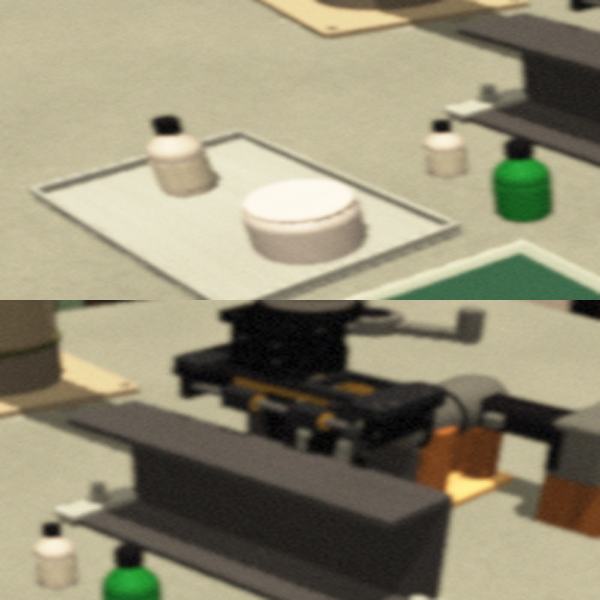

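View: the bottle stands on the tray at (183,155), with the tin beside it. The gripper is down in the gap with its body clear above the channel (310,390). The width stays steady at 23.3 mm, the side forces stay under 1 N, and the wrist carries a steady moment of about −0.15 N m about world y, close to the bolt's axis, which fits a held head. Handing in.

```bash
python3 -c "
from bench import r
print(r.close_job());s=r.read_state();print(s['time'],s['width'],s['ft_force'].round(1))"
```

```text
the job is handed in; nothing more can be done
None
the job is handed in; nothing more can be done
```

I stood the white threadlocker bottle upright in the free half of the parts tray. I then lowered the gripper into the gap, closed it on the hidden bolt head at 35 N, and handed the job in while holding, at about 22 s.

**Last checks:**
- **Grip:** the opening held steady at 22.9–23.6 mm, against 24 mm across flats. The bottle also read about 0.5 mm small, so this fits two flats. A turning head would have made the width swing.
- **Bolt held:** the wrist carried a steady moment of about 0.15 N m about roughly the bolt's axis. I saw the bolt only through these readings, not directly. It is higher than the 0.06 N m drag given in the task.
- **Clear of the carriage:** wrist forces stayed within about 1 N, so nothing suggests the gripper was leaning on the bracket or channel.
- **Bottle:** it matched the projection of an upright bottle at the release point to about 2 pixels.
- **Other items:** the tin looked unmoved in the last picture. The CD cases showed only at its edge and the spanner was not in it, but no move went near either.

**Disagreements:** the two cameras put the carriage 2–4 mm apart, so I placed the fingers with that margin and met no contact on the way down. The nut's speed was not measured. The hand-in gave no verdict, and no state could be read after it.

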